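Lock the washed filter cartridge onto the workshop vacuum's head

TASK

The workshop vacuum's head stands upside down on the bench with its washed filter cartridge already slipped over the cage. Pick up the filter's locking cap by its bar, lower its two pins through the notches in the cage's collar until it rests on the rubber seal, then turn it clockwise until the ramps have drawn it properly tight, without crushing the seal, and let go. Leave the brush, the jar and the nozzle alone.

Things in the scene. Friction and masses are not known exactly. Their poses are not given: they have to be found in the camera images.
- cap: Loose black plastic locking cap, about 0.11 kg, at first standing on the bench on its stem. Origin: centre of the stem's underside, z up. Stem 48 mm wide, 0 to 23 mm, foot chamfered; disc 108 mm wide, 23 to 29 mm, with a thin plate 85 mm wide on it to 30.5 mm; upright bar grip along x, 70 mm long, 14 mm thick, 29 to 61 mm. A half turn makes no difference.
- bar (a point): Point on the cap's axis in its bar grip, 50 mm above the cap's origin and 11 mm below the bar's top; axes as the cap's. Grip the bar here, firmly: turning needs up to 0.8 N m.
- pins (a point): Point on the cap's axis at the height of its two round bayonet pins, 7 mm above the cap's origin; axes as the cap's. The pins are 7 mm thick and stick out of the stem along +x and -x, in line with the bar, to 36 mm from the axis. Their tops lie 12.5 mm below the disc's underside.
- vac_head: Workshop vacuum head standing upside down on the bench, too heavy to shift: grey motor housing 240 mm wide, black rim 260 mm wide at 84 to 100 mm height, on it the upright filter cage ending in a grey bayonet collar. Origin: on the bench under the middle, z up, on the axis of cage and collar; x runs along the collar's two notches.
- mouth (a point): Centre of the collar's hole, level with its lip's flat top, 200 mm above the bench; axes as the head's. Hole 51.6 mm wide with two notches 11 mm wide that run out along +x and -x to 38.5 mm from the axis. The lip is 3 mm thick; below it the space is free down to 174 mm.
- ramp (a point): Point on the head's axis, 197 mm above the bench: the lip's underside, where the two ramps start, 8 degrees clockwise (from above) of each notch's middle. They fall evenly by 9 mm over 78 degrees: once a pin's top touches, each degree clockwise draws the cap down 0.115 mm. A stop blocks turning past about 85 degrees, another turning anticlockwise. Friction holds a tightened cap.
- filter: Pleated paper filter cartridge with black rubber ends, 126 mm outside, 87 mm bore, around the cage, resting on the head's rim; fixed. Origin: centre of its underside, on the head's axis at 100 mm height; its upper end lies at 196 mm. On that end lies the springy rubber seal ring.
- seal_mid (a point): Fixed point on the head's axis, 206.3 mm above the bench, the mean height of the seal's top. The seal is a rubber ring 89 to 103 mm wide on which the cap's disc lands. Its true free top lies between 203.3 and 209.3 mm (wear; not measured, must be felt). It yields 1 mm per 12 N. Tight: seal pressed with 10 to 24 N (best 16) after letting go; crushed above 30 N at any time, by turning or pushing.
- brush: Bystander: hand brush with wooden handle, 190 mm long, lying along its own x axis
- jar: Bystander: glass jar with steel lid, 68 mm wide, 85 mm tall, origin at the centre of its underside
- nozzle: Bystander: black crevice nozzle of the vacuum, 220 mm long, 38 mm thick, lying along its own x axis
- disc (a point): Point on the cap's axis at the disc's underside, 23 mm above the cap's origin; axes as the cap's. When the pins ride on the ramps, turning the cap clockwise takes 0.02 to 0.035 N m per newton of the seal's press. First the turn is free; from where the ramps begin to pull the cap down on the seal, about 12 degrees more make it tight: 18 to 80 degrees past the notches, depending on the seal.

How it is judged:
By the outcome, as a careful person would: the job done as asked, in the order asked, and still so for the second after the job is handed in, with the robot touching nothing.
It also fails if it takes over 67 s, if anything falls off the work surface, if the arm or the gripper's body presses on something with over 40 N, if the wrist force passes 120 N, or if a joint passes its speed limit or range.

ROBOT

A 7-joint arm with a two-finger parallel gripper is mounted at the origin on the work surface. World frame = base frame: x ahead of the robot, y to its left, z up, the work surface at z = 0. Lengths are in m, angles in rad, forces in N, time in s.
With the tool pointing down it reaches from about 0.35 to 0.9 m from the base axis. Payload 8.1 kg.
Tool frame: the origin (TCP) lies midway between the tips of the shut fingers; the grasp point (between the pads) lies 19 mm behind it; z points along the fingers, y is the line along which they close (so a half turn about z gives the same grasp; the last joint's range is limited). The gripper opens to 92 mm and grips with 3 to 60 N. Pads are 19 mm wide; open, the fingers measure 130 mm over their backs; the gripper's body (75 mm by 190 mm) begins 47 mm behind the grasp point.
Start: joints at [-1.232, 0.434, 0.025, 1.573, -0.012, 1.134, -0.075], TCP at [0.267, 0.565, 0.227] pointing down, gripper open.
Joint ranges: [-2.62, 2.62], [-0.44, 2.09], [-1.27, 1.32], [0.08, 2.57], [-1.32, 4.46], [0.12, 2], [-2.74, 2.74]. Speed limits (rad/s): [2.22, 2.22, 3.01, 3.01, 3.14, 3.14, 3.14].

INTERFACE

Orientations are given as a rotation vector (axis times angle).
In Python, from cell import arm gives the robot as it stands.
- The arm moves only by the tool send_rows, never from a script. Its argument "increments" is a list of rows, each a list of 3 entries, a list of its own where there are three numbers: the finger opening in cm, from 0 to 9.18, then the shift along the tool's x, y, z in cm, then the turn, a rotation vector about the tool's x, y, z in rad. A call has 1 to 5 rows; each row shifts and turns the commanded pose from where the row before left it, along the tool's axes as they then stand; what a row does not reach is not made up. A row lasts 1/10 s, in which the tool goes at most 50 mm and 8.59 degrees, less where a joint would pass 70% of its speed; a pose out of reach is approached as far as the arm can. A call is refused whole if a number of a shift passes 5 or a number of a turn 0.15, either way. A call with a gripper value outside its range is refused whole. The fingers move at their own pace and stop on an object; "force" is the grip in N (left out, the last holds). Time passes only in rows, so rows that do not move let the fingers close. It gives the time, the measured TCP pose, the force, the opening and the grip force at its end, in the units of the state.
- arm.observe(): the state, without advancing time (a new reading comes with each control period).
- arm.get_image(name): name is "scene" or "top" or "wrist"; returns the picture (480x640x3 uint8, red, green, blue); there is no depth.
- arm.camera_params(name): a dict with "camera_matrix" (3x3 intrinsics, pixels), "R" (3x3) and "t" (3): a world point X has camera coordinates R X + t. Camera axes: x right, y down, z forward; pixel columns grow to the right and rows downward; lengths in m; the calibration is good to about 2 mm. A picture is of the moment at which its call begins: read the wrist's pose just before it. camera_params takes no time and is no camera call; for the wrist camera it gives the pose at the moment of the call.
- arm.sign_off(): hands the job in; it is judged then, once.
The state is a dict: "clock": time; "joints": joint angles; "dq": joint speeds; "joint_efforts": joint torques, N m; "position": TCP position; "ee_rot": TCP orientation; "force": force on the tool from outside, world axes, zero at the start; "ft_torque": the same for the moment, N m; "width": opening from 0.0 (shut) to 1.0 (fully open); "gripper_force": force on a finger pad.
Only numpy, scipy, OpenCV 4.12 (cv2) and the standard library are available. Lean on these libraries where they do the work, as an engineer would, in place of code of your own. Each camera call takes 0.05 s, during which the arm holds its last target. There are 200 camera calls.

## Working session

There is one attempt and no reset: what is moved stays moved. The work goes in short steps, Python scripts to look and compute and a tool call to move; the robot and the scene stay as the last step left them, time stands still between calls to the robot, and variables do not carry over. Pictures are saved under pics/ and viewed, at most 10 in all, crops included, and the job is handed in when it is done.

Besides the shell and the picture viewer there is one more tool, called after "Request:" as name(argument=value, ...), one argument or row to a line, values as JSON. send_rows: Moves the arm, as the interface text tells. Its arguments: {"type":"object","properties":{"increments":{"type":"array"},"force":{"type":"number"}},"required":["increments"]}

```bash
mkdir -p pics
python3 - <<'E'
from cell import arm
import cv2,numpy as np
s=arm.observe();print({k:np.round(v,3) for k,v in s.items()})
for n in("scene","top"):
    p=arm.camera_params(n);print(n,np.round(p["camera_matrix"],1).tolist(),np.round(p["R"],3).tolist(),np.round(p["t"],3).tolist())
    cv2.imwrite(f"pics/{n}.png",arm.get_image(n)[:,:,::-1])
E
```

```text
{'clock': np.float64(0.0), 'joints': array([-1.232,  0.435,  0.025,  1.574, -0.012,  1.134, -0.075]), 'dq': array([-0.   , -0.   ,  0.   , -0.001,  0.   ,  0.   , -0.   ]), 'joint_efforts': array([ 0.0000e+00, -6.6785e+01,  9.8500e-01, -3.1447e+01, -6.1000e-02,
        4.2000e-02,  0.0000e+00]), 'position': array([0.267, 0.564, 0.226]), 'ee_rot': array([-6.880e-01, -3.065e+00,  2.000e-03]), 'force': array([-0.105, -0.804, -0.313]), 'ft_torque': array([-0.032,  0.029, -0.014]), 'gripper_force': np.float64(0.0), 'width': np.float64(1.002)}
scene [[570.3, 0.0, 317.2], [0.0, 570.3, 247.1], [0.0, 0.0, 1.0]] [[-0.77, 0.638, -0.002], [0.401, 0.482, -0.779], [-0.496, -0.601, -0.626]] [0.501, -0.09, 1.212]
top [[576.8, 0.0, 316.5], [0.0, 576.8, 252.4], [0.0, 0.0, 1.0]] [[-0.0, -1.0, 0.004], [-0.986, -0.0, -0.164], [0.164, -0.004, -0.986]] [-0.082, 0.586, 1.047]
```

View pics/top.png

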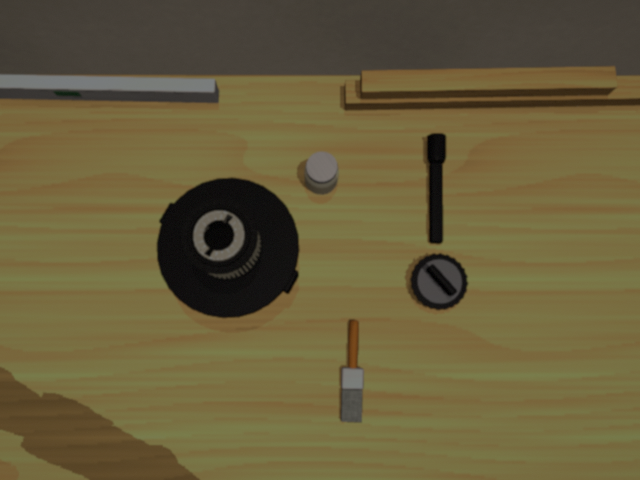

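View pics/scene.png

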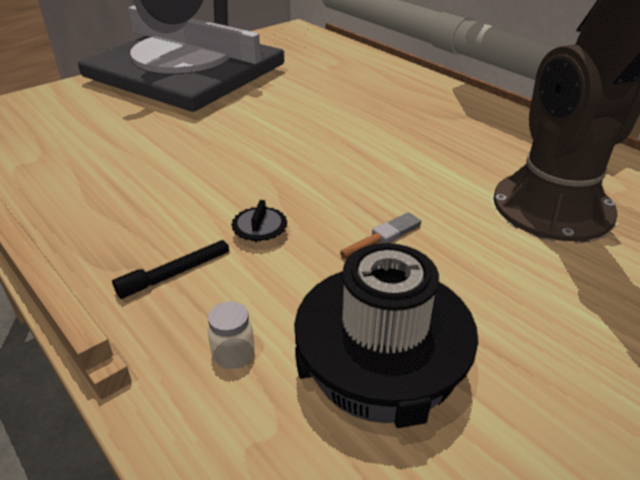

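Top view: collar centre near (219,236) with notches at about (228,218) and (209,252). The cap is near (439,281), with its bar from (429,266) to (455,294). I'll take rough positions from rays, then refine them with the wrist camera.

```bash
cat > h.py <<'E'
import cv2,numpy as np
from scipy.spatial.transform import Rotation as Ro
def ray(p,uv,z):
    K,R,t=(np.array(p[k]) for k in("camera_matrix","R","t"))
    d=R.T@np.linalg.solve(K,[uv[0],uv[1],1]);c=-R.T@t
    return c+d*(z-c[2])/d[2]
def proj(p,X):
    K,R,t=(np.array(p[k]) for k in("camera_matrix","R","t"))
    q=K@(R@np.array(X)+t);return q[:2]/q[2]
E
python3 - <<'E'
from cell import arm
from h import *
p=arm.camera_params("top")
print("mouth",ray(p,(219,236),.2)[:2]);print("notch",ray(p,(228,218),.2)-ray(p,(209,253),.2))
print("cap",ray(p,(439,281),.03)[:2]);a,b=ray(p,(429,266),.061),ray(p,(455,294),.061);print("bar",a,b)
s=arm.observe();q=arm.camera_params("wrist")
Rt=Ro.from_rotvec(s["ee_rot"]).as_matrix();print("tool R",Rt.round(3).tolist())
R=np.array(q["R"]);print("cam in tool",(Rt.T@(-R.T@q["t"]-s["position"])).round(4),"axes",(Rt.T@R.T).round(3).tolist(),np.array(q["camera_matrix"]).round(1).tolist())
im=arm.get_image("top");s2=arm.get_image("scene")
c=[cv2.resize(x[:,:,::-1],(400,400),interpolation=cv2.INTER_CUBIC) for x in(im[196:276,180:260],im[241:321,400:480])]
cv2.imwrite("pics/crop.png",np.clip(np.hstack(c)*1.5,0,255))
E
```

```text
mouth [0.58834296 0.07897107]
notch [ 0.05853464 -0.02954622  0.        ]
cap [ 0.53391629 -0.31673312]
bar [ 0.55855293 -0.29223723  0.061     ] [ 0.50602887 -0.33887913  0.061     ]
tool R [[-0.904, 0.428, -0.0], [0.428, 0.904, -0.001], [-0.0, -0.001, -1.0]]
cam in tool [ 0.0807  0.0006 -0.1595] axes [[-0.0, -0.955, -0.298], [1.0, -0.0, 0.001], [-0.001, -0.298, 0.955]] [[373.6, 0.0, 317.1], [0.0, 373.6, 244.9], [0.0, 0.0, 1.0]][ WARN:0@1.061] global loadsave.cpp:1063 imwrite_ Unsupported depth image for selected encoder is fallbacked to CV_8U.
```

View pics/crop.png

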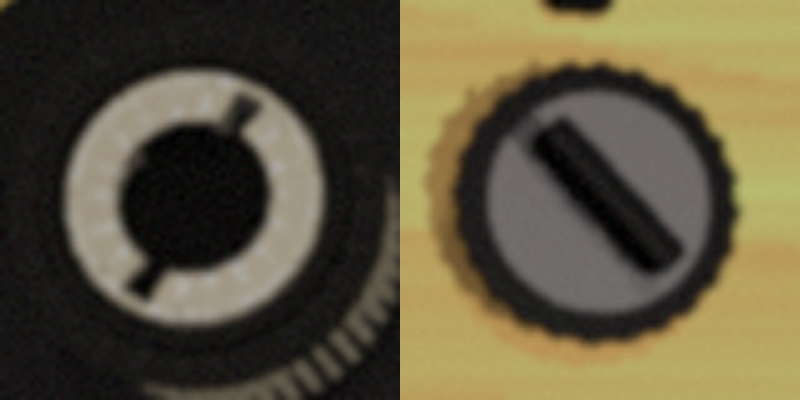

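Crops confirm it: collar centre at about (218.8,235.6), notch axis at about -27°, and bar at about 41.6°. Next I'll lift and fly over the mouth for a wrist look.

Request:
send_rows(
  increments=[
    [9.18,[0,0,-5],[0,0,0]],
    [9.18,[0,0,-5],[0,0,0]],
    [9.18,[-4.15,-2.5,0],[0,0,0]],
    [9.18,[-4.15,-2.5,0],[0,0,0]],
    [9.18,[-4.15,-2.5,0],[0,0,0]],
  ],
)

```text
clock: 0.7
position: [0.3484, 0.4426, 0.3269]
ee_rot: [0.687, 3.065, 0.001]
force: [0.6, 0.0, -0.4]
width: 0.996
gripper_force: 0.0
```

Request:
send_rows(
  increments=[
    [9.18,[-4.15,-2.5,0],[0,0,0]],
    [9.18,[-4.15,-2.5,0],[0,0,0]],
    [9.18,[-4.15,-2.5,0],[0,0,0]],
    [9.18,[-4.15,-2.5,0],[0,0,0]],
    [9.18,[-4.15,-2.5,0],[0,0,0]],
  ],
)

```text
clock: 1.2
position: [0.4825, 0.2404, 0.3268]
ee_rot: [0.688, 3.065, 0.001]
force: [0.5, 0.7, -0.0]
width: 0.999
gripper_force: 0.0
```

Request:
send_rows(
  increments=[
    [9.18,[-4.15,-2.5,0],[0,0,0]],
    [9.18,[-4.15,-2.5,0],[0,0,0]],
    [9.18,[-4.15,-2.5,0],[0,0,0]],
    [9.18,[0,0,0],[0,0,0]],
    [9.18,[0,0,0],[0,0,0]],
  ],
)

```text
clock: 1.7
position: [0.5626, 0.1198, 0.3264]
ee_rot: [-0.693, -3.064, 0.001]
force: [-0.5, 0.8, 0.6]
width: 1.001
gripper_force: 0.0
```

Run:
```python
from cell import arm
from h import *
s=arm.observe();p=arm.camera_params("wrist");im=arm.get_image("wrist")
print(s["clock"],s["position"],s["ee_rot"],s["dq"].round(3),s["force"].round(2))
np.savez("pics/w1.npz",im=im,**p)
cv2.imwrite("pics/w1.png",im[:,:,::-1]);print(proj(p,(.588,.079,.2)))
```

```text
1.7 [0.56260533 0.11983461 0.32639875] [-6.93120937e-01 -3.06373839e+00  6.81029453e-04] [-0.038 -0.009 -0.041  0.009 -0.009  0.001 -0.009] [-0.46  0.8   0.63]
[284.68344733 281.84169969]
```

View pics/w1.png

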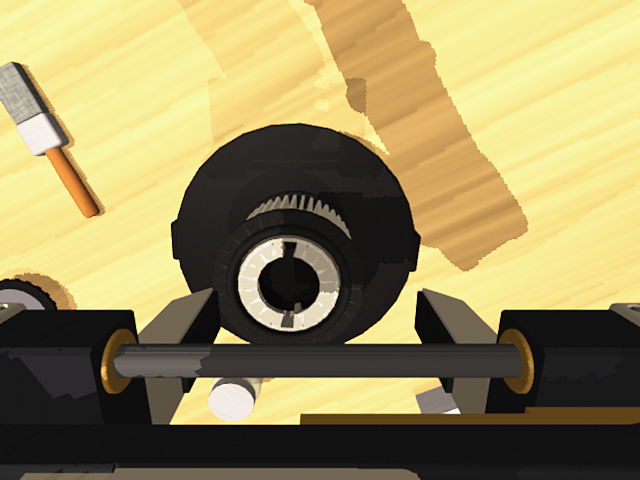

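The wrist view shows the collar ring centred near (288,283), with notches near (289,248) and (288,320). I'll rectify the contour onto z=0.2.

```bash
cat >> h.py <<'E'
def rect(p,im,c,z,half=.07,s=.00025):
    n=int(2*half/s);g=[proj(p,(c[0]+dx,c[1]+dy,z)) for dx,dy in((-half,-half),(half,-half),(half,half),(-half,half))]
    H=cv2.getPerspectiveTransform(np.float32(g),np.float32([[0,0],[n,0],[n,n],[0,n]]))
    return cv2.warpPerspective(im,H,(n,n)),lambda q:np.array(c[:2])-half+np.array(q)*s
E
cat > mouth.py <<'E'
from h import *
def mouth(p,im,c,tag):
    r,f=rect(p,im,c,.2);hsv=cv2.cvtColor(r,cv2.COLOR_RGB2HSV)
    m=((hsv[...,2]>hsv[...,2].max()*.45)&(hsv[...,1]<90)).astype(np.uint8)
    m=cv2.morphologyEx(m,cv2.MORPH_CLOSE,np.ones((5,5)))
    n,l,st,ce=cv2.connectedComponentsWithStats(m);k=1+np.argmin(np.linalg.norm(ce[1:]-280,axis=1)-st[1:,4]/500)
    m=(l==k).astype(np.uint8)
    C=max(cv2.findContours(m,cv2.RETR_EXTERNAL,cv2.CHAIN_APPROX_NONE)[0],key=cv2.contourArea)
    (u,v),(a,b),_=cv2.fitEllipse(cv2.convexHull(C))
    ct=f((u,v));print(tag,"centre",ct,"axes mm",a/4,b/4)
    # dark pixels in annulus 29-37 mm
    yy,xx=np.mgrid[:m.shape[0],:m.shape[1]];R=np.hypot(xx-u,yy-v)/4
    g=r.max(2);A=(R>29)&(R<36)&(g<.5*np.median(g[m>0]))
    th=np.arctan2(yy-v,xx-u)[A];print("notch deg",np.degrees(np.angle(np.exp(2j*th).mean())/2),abs(np.exp(2j*th).mean()),A.sum())
    for sgn in(1,-1):
        t0=np.angle(np.exp(2j*th).mean())/2;w=th[np.cos(th-t0)*sgn>0];print("  half",np.degrees(np.angle(np.exp(1j*w).mean())),len(w))
    return r
E
python3 - <<'E'
from cell import arm
from mouth import *
d=dict(np.load("pics/w1.npz"));a=mouth(d,d["im"],(.588,.079),"wrist")
p=arm.camera_params("top");b=mouth(p,arm.get_image("top"),(.588,.079),"top")
cv2.imwrite("pics/r1.png",cv2.resize(np.hstack([a,b]),(800,400))[:,:,::-1])
E
```

```text
wrist centre [0.59243397 0.07980872] axes mm 84.1172866821289 84.80462646484375
notch deg -28.042887858963343 0.9849943205871208 2172
  half -27.880156030927733 1033
  half 151.8091493430322 1139
top centre [0.59084798 0.07874862] axes mm 82.21434783935547 85.0533447265625
notch deg -55.12580503916265 0.16117628452310198 10700
  half -20.3330398024318 869
  half 112.62725131625373 9831
```

View pics/r1.png

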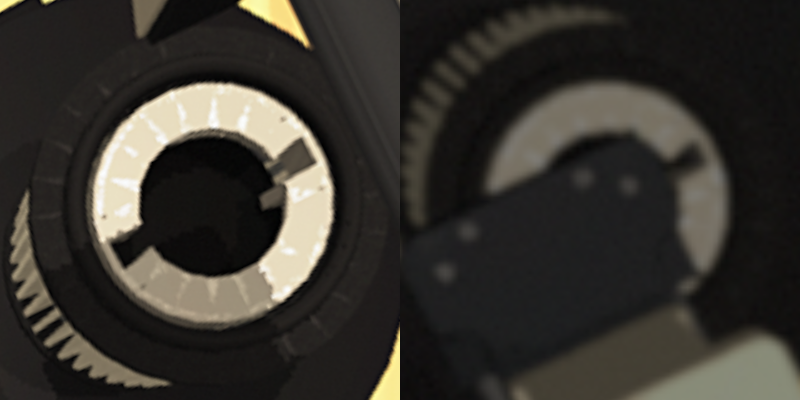

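Run:
```python
from cell import arm
from mouth import *
for n in("top","scene"):
    mouth(arm.camera_params(n),cv2.imread(f"pics/{n}.png")[:,:,::-1].copy(),(.59,.079),n)
```

```text
top centre [0.59018214 0.08014833] axes mm 85.51274871826172 85.59153747558594
notch deg -28.12570747787554 0.9908567059689856 1690
  half -27.909888611968896 811
  half 151.6749710045752 879
scene centre [0.59213113 0.0802682 ] axes mm 84.29570770263672 84.77262115478516
notch deg -27.25341947766914 0.9932966539855155 1352
  half -26.527183049816802 745
  half 151.85680053675733 607
```

Request:
send_rows(
  increments=[
    [9.18,[4.15,-2.5,0],[0,0,-0.14]],
    [9.18,[4.15,-2.5,0],[0,0,-0.14]],
    [9.18,[0,0,0],[0,0,0]],
  ],
)

```text
clock: 2.1
position: [0.4609, 0.1047, 0.3263]
ee_rot: [-0.241, -3.128, 0.0]
force: [0.2, 0.4, -0.5]
width: 0.999
gripper_force: 0.0
```

Mouth is at about (0.5916, 0.0800) with the notch axis at -28°. The last two rows turned the tool the wrong way, but there was nothing nearby. A positive tool-z turn is clockwise from above. Moving over the cap now.

Request:
send_rows(
  increments=[
    [9.18,[-1.5,-4.5,0],[0,0,0]],
    [9.18,[-1.5,-4.5,0],[0,0,0]],
    [9.18,[-1.5,-4.5,0],[0,0,0]],
    [9.18,[-1.5,-4.5,0],[0,0,0]],
    [9.18,[-1.5,-4.5,0],[0,0,0]],
  ],
)

```text
clock: 2.6
position: [0.5052, -0.1294, 0.3271]
ee_rot: [0.249, 3.131, 0.001]
force: [0.6, 0.3, 0.1]
width: 1.0
gripper_force: 0.0
```

Request:
send_rows(
  increments=[
    [9.18,[-1.5,-4.5,0],[0,0,0]],
    [9.18,[-1.5,-4.5,0],[0,0,0]],
    [9.18,[-1.5,-4.5,0],[0,0,0]],
    [9.18,[-1.5,-4.5,0],[0,0,0]],
    [9.18,[0,0,0.6],[0,0,0.14]],
  ],
)

```text
clock: 3.1
position: [0.5342, -0.3231, 0.321]
ee_rot: [0.48, 3.104, -0.007]
force: [-0.7, -0.5, -1.0]
width: 0.997
gripper_force: 0.0
```

Request:
send_rows(
  increments=[
    [9.18,[0,0,0.7],[0,0,0.14]],
    [9.18,[0,0,0.7],[0,0,0.14]],
    [9.18,[0,0,0.7],[0,0,0.14]],
    [9.18,[0,0,0.7],[0,0,0.14]],
    [9.18,[0,0,0.7],[0,0,0.14]],
  ],
)

```text
clock: 3.6
position: [0.5361, -0.3148, 0.2854]
ee_rot: [-1.513, -2.753, -0.001]
force: [0.2, 0.2, 0.5]
width: 1.0
gripper_force: 0.0
```

Request:
send_rows(
  increments=[
    [9.18,[0,0,0.7],[0,0,0.14]],
    [9.18,[0,0,0.7],[0,0,0.14]],
    [9.18,[0,0,0.7],[0,0,0.14]],
    [9.18,[0,0,0.7],[0,0,0.14]],
    [9.18,[0,0,0.7],[0,0,0.14]],
  ],
)

```text
clock: 4.1
position: [0.5361, -0.3147, 0.2503]
ee_rot: [-2.365, -2.067, -0.001]
force: [-0.5, -0.1, -0.6]
width: 1.002
gripper_force: 0.0
```

Request:
send_rows(
  increments=[
    [9.18,[0,0,0.7],[0,0,0.14]],
    [9.18,[0,0,0.7],[0,0,0.14]],
    [9.18,[0,0,0.7],[0,0,0.14]],
    [9.18,[0,0,0.7],[0,0,0.14]],
    [9.18,[0,0,0],[0,0,0]],
  ],
)

```text
clock: 4.6
position: [0.5358, -0.3143, 0.2214]
ee_rot: [-2.84, -1.338, 0.001]
force: [-0.1, 0.4, -0.6]
width: 1.002
gripper_force: 0.0
```

```bash
cat > cap.py <<'E'
from h import *
def cap(p,im,c,tag):
    r,f=rect(p,im,c,.0305);hsv=cv2.cvtColor(r,cv2.COLOR_RGB2HSV)
    yy,xx=np.mgrid[:560,:560]
    m=((hsv[...,1]<70)&(hsv[...,2]>45)).astype(np.uint8);m=cv2.morphologyEx(m,cv2.MORPH_OPEN,np.ones((7,7)))
    n,l,st,ce=cv2.connectedComponentsWithStats(m)
    sel=[i for i in range(1,n) if st[i,4]>2000 and np.linalg.norm(ce[i]-280)<130]
    m=np.isin(l,sel).astype(np.uint8)
    (u,v),(a,b),_=cv2.fitEllipse(cv2.convexHull(np.argwhere(m)[:,::-1].astype(np.int32)))
    ct=f((u,v));print(tag,"plate",ct,a/4,b/4)
    g,f2=rect(p,im,ct,.061);hs=cv2.cvtColor(g,cv2.COLOR_RGB2HSV)
    R=np.hypot(xx-280,yy-280)/4;k=((hs[...,2]<np.median(hsv[...,2][m>0])*.6)&(R<40)).astype(np.uint8)
    n,l,st,ce=cv2.connectedComponentsWithStats(k);j=l[280,280]
    rc=cv2.minAreaRect(np.argwhere(l==j)[:,::-1].astype(np.float32));print("bar",f2(rc[0]),np.array(rc[1])/4,rc[2])
    return np.hstack([r,g])
E
python3 - <<'E'
from cell import arm
from cap import *
s=arm.observe();p=arm.camera_params("wrist");im=arm.get_image("wrist")
a=np.degrees(np.arctan2(s["ee_rot"][1],s["ee_rot"][0]))
print(s["clock"],s["position"],"tool x deg",2*a,s["dq"].round(3),s["joints"].round(2))
np.savez("pics/w2.npz",im=im,**p);print(proj(p,(.533,-.316,.03)))
o=cap(p,im,(.533,-.316),"wrist")
cap(arm.camera_params("top"),cv2.imread("pics/top.png")[:,:,::-1].copy(),(.533,-.316),"top")
v=np.hstack([cv2.resize(o,(560,280)),cv2.resize(im,(240,280))]);cv2.imwrite("pics/r2.png",v[:,:,::-1])
E
```

```text
4.6 [ 0.53578164 -0.3142971   0.22143664] tool x deg -309.566702368171 [ 0.017 -0.019 -0.014 -0.019  0.035  0.002  0.137] [-0.18  0.59  1.    1.64 -0.52  1.21  0.25]
[316.43441192 220.6201445 ]
wrist plate [ 0.53555524 -0.31789527] 86.50602722167969 86.6474380493164
bar [ 0.53326691 -0.32222636] [74.92139435 70.90675354] 0.3063916563987732
top plate [ 0.53409522 -0.31711653] 85.7577133178711 86.02860260009766
bar [ 0.53262845 -0.31185806] [71.7727356  21.50524521] 40.855377197265625
```

View pics/r2.png

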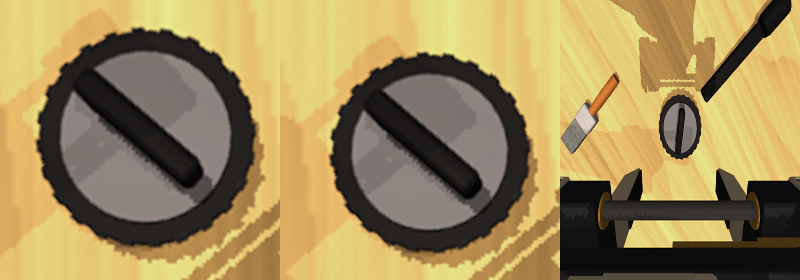

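The bar is clear, but the gripper's shadow on the plate spoilt the threshold. I'll tighten it to get the angle.

Run:
```python
from h import *
d=dict(np.load("pics/w2.npz"))
g,f=rect(d,d["im"],(.5355,-.3178),.061);v=g.max(2);yy,xx=np.mgrid[:560,:560]
R=np.hypot(xx-280,yy-280)/4
for th in(40,50,60):
    k=((v<th)&(R<38)).astype(np.uint8);k=cv2.morphologyEx(k,cv2.MORPH_OPEN,np.ones((9,9)))
    n,l,st,ce=cv2.connectedComponentsWithStats(k);j=1+np.argmax(st[1:,4])
    rc=cv2.minAreaRect(np.argwhere(l==j)[:,::-1].astype(np.float32));m=cv2.moments((l==j).astype(np.uint8))
    print(th,f(rc[0]),np.array(rc[1])/4,rc[2],"mom",np.degrees(.5*np.arctan2(2*m['mu11'],m['mu20']-m['mu02'])))
```

```text
40 [ 0.53775951 -0.32669258] [74.15596008 57.68761063] 19.867042541503906 mom 44.55932389037544
50 [ 0.53760617 -0.32644442] [74.19189453 58.22506714] 19.311857223510742 mom 44.5451281765782
60 [ 0.53740186 -0.32617543] [74.09701538 58.83603668] 18.874547958374023 mom 44.70235129156616
```

Run:
```python
from h import *
d=dict(np.load("pics/w2.npz"))
g,f=rect(d,d["im"],(.5355,-.3178),.061);v=g.max(2);yy,xx=np.mgrid[:560,:560]
R=np.hypot(xx-284,yy-290)/4
for th in(25,35,50):
    k=((v<th)&(R<28)).astype(np.uint8);k=cv2.morphologyEx(k,cv2.MORPH_OPEN,np.ones((9,9)))
    n,l,st,ce=cv2.connectedComponentsWithStats(k);j=1+np.argmax(st[1:,4])
    m=cv2.moments((l==j).astype(np.uint8));rc=cv2.minAreaRect(np.argwhere(l==j)[:,::-1].astype(np.float32))
    print(th,f(rc[0]),np.array(rc[1])/4,rc[2],"mom",np.degrees(.5*np.arctan2(2*m['mu11'],m['mu20']-m['mu02'])))
```

```text
25 [ 0.53351006 -0.31260167] [54.18093109  4.54445982] 40.76360321044922 mom 41.41807411840743
35 [ 0.53683475 -0.3157981 ] [55.82669449 14.15259743] 40.754390716552734 mom 40.55821328781879
50 [ 0.53680374 -0.3156549 ] [55.96747208 14.79438591] 40.55875778198242 mom 41.018106639803975
```

Bar angle is 40.75° with a 14.2 mm width, which matches. I'll align over (0.535,-0.317) and descend.

Request:
send_rows(
  increments=[
    [9.18,[0,0,0],[0,0,0.085]],
    [9.18,[0,0,0],[0,0,0.085]],
    [9.18,[-0.24,0.15,4],[0,0,0]],
    [9.18,[0,0,4.5],[0,0,0]],
    [9.18,[0,0,4],[0,0,0]],
  ],
)

```text
clock: 5.15
position: [0.535, -0.3184, 0.0966]
ee_rot: [-2.942, -1.101, -0.002]
force: [0.9, -0.7, 0.3]
width: 0.997
gripper_force: 0.0
```

Request:
send_rows(
  increments=[
    [9.18,[0,0,3],[0,0,0]],
    [9.18,[0,0,2],[0,0,0]],
    [9.18,[0,0,0.7],[0,0,0]],
    [9.18,[0,0,0],[0,0,0]],
    [9.18,[0,0,0],[0,0,0]],
  ],
)

```text
clock: 5.65
position: [0.535, -0.3197, 0.042]
ee_rot: [2.944, 1.094, 0.002]
force: [0.6, 0.5, 0.4]
width: 1.001
gripper_force: 0.0
```

Request:
send_rows(
  increments=[
    [9.18,[0.18,-0.2,0.4],[0,0,0]],
    [9.18,[0,0,0.35],[0,0,0]],
    [9.18,[0,0,0],[0,0,0]],
  ],
)

```text
clock: 5.95
position: [0.5343, -0.3162, 0.0331]
ee_rot: [-2.945, -1.092, -0.0]
force: [0.2, 0.2, 0.2]
width: 1.001
gripper_force: 0.0
```

Request:
send_rows(
  increments=[
    [1.0,[0,0,0],[0,0,0]],
    [1.0,[0,0,0],[0,0,0]],
    [1.0,[0,0,0],[0,0,0]],
    [1.0,[0,0,0],[0,0,0]],
    [1.0,[0,0,0],[0,0,0]],
  ],
  force=15,
)

```text
clock: 6.45
position: [0.5342, -0.3167, 0.0333]
ee_rot: [2.946, 1.091, 0.0]
force: [0.5, 0.5, 0.2]
width: 0.613
gripper_force: 0.0
```

Request:
send_rows(
  increments=[
    [1.0,[0,0,0],[0,0,0]],
    [1.0,[0,0,0],[0,0,0]],
    [1.0,[0,0,0],[0,0,0]],
    [1.0,[0,0,0],[0,0,0]],
    [1.0,[0,0,0],[0,0,0]],
  ],
  force=58,
)

```text
clock: 6.95
position: [0.5343, -0.3167, 0.0333]
ee_rot: [2.946, 1.092, 0.0]
force: [0.9, -1.5, 1.3]
width: 0.176
gripper_force: 0.7
```

Request:
send_rows(
  increments=[
    [1.0,[0,0,0],[0,0,0]],
    [1.0,[0,0,0],[0,0,0]],
    [1.0,[0,0,0],[0,0,0]],
    [1.0,[0,0,0],[0,0,0]],
    [1.0,[0,0,0],[0,0,0]],
  ],
)

```text
clock: 7.45
position: [0.5342, -0.3166, 0.0332]
ee_rot: [-2.946, -1.092, 0.0]
force: [0.8, -0.1, -1.4]
width: 0.149
gripper_force: 58.0
```

Request:
send_rows(
  increments=[
    [1.0,[0,0,-1],[0,0,0]],
    [1.0,[0,0,-4],[0,0,0]],
    [1.0,[0,0,-5],[0,0,0]],
    [1.0,[0,0,-5],[0,0,0]],
    [1.0,[0,0,-5],[0,0,0]],
  ],
)

```text
clock: 7.95
position: [0.5336, -0.3168, 0.2359]
ee_rot: [2.946, 1.09, -0.0]
force: [1.9, -1.0, -1.7]
width: 0.149
gripper_force: 58.0
```

Request:
send_rows(
  increments=[
    [1.0,[0,0,-5],[0,0,0]],
    [1.0,[0,0,-3],[0,0,0]],
    [1.0,[0,0,0],[0,0,0]],
    [1.0,[0,0,0],[0,0,0]],
    [1.0,[0,0,0],[0,0,0]],
  ],
)

```text
clock: 8.45
position: [0.5337, -0.316, 0.3121]
ee_rot: [-2.944, -1.091, 0.001]
force: [-0.6, 0.3, -0.9]
width: 0.149
gripper_force: 58.0
```

Run:
```python
from cell import arm
from h import *
s=arm.observe();p=arm.camera_params("wrist");im=arm.get_image("wrist")
Rt=Ro.from_rotvec(s["ee_rot"]).as_matrix();print(s["clock"],s["position"],Rt.round(4).tolist(),s["force"],s["width"],s["joints"].round(2))
for z in(0,-.0075):print(proj(p,s["position"]+Rt@[0,0,z]))
cv2.imwrite("pics/w3.png",im[:,:,::-1]);np.savez("pics/w3.npz",im=im,**p)
```

```text
8.45 [ 0.53374002 -0.31604757  0.31210066] [[0.7586, 0.6515, -0.0014], [0.6515, -0.7586, 0.0013], [-0.0002, -0.0019, -1.0]] [-0.55130695  0.30524602 -0.88579818] 0.14931921370757026 [-0.22  0.54  1.1   1.51 -0.48  1.39  0.05]
[317.42015922 309.49257822]
[317.427355   317.14145376]
```

View pics/w3.png

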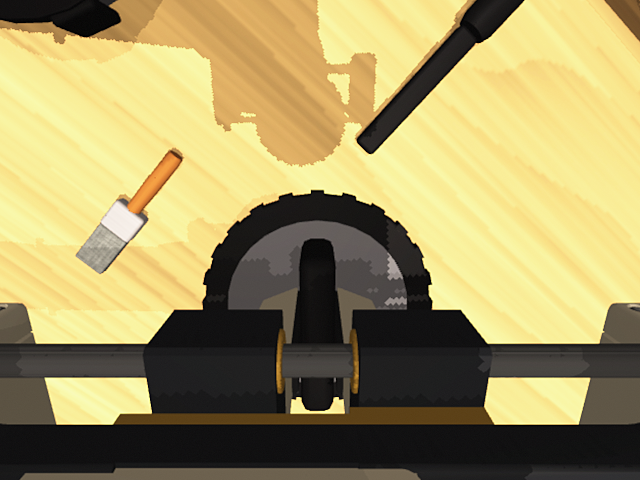

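The cap is held and the bar lies along tool x. I can use the plate's edge (apex about (317,221)) and the bar's end (about (317,239)) to find the cap axis relative to the TCP.

Run:
```python
from h import *
d=dict(np.load("pics/w3.npz"));im=d["im"]
K,R,t=d["camera_matrix"],d["R"],d["t"];pos=np.array([.53374,-.31605,.3121])
Rt=np.array([[.7586,.6515,-.0014],[.6515,-.7586,.0013],[-.0002,-.0019,-1]])
v=im.max(2).astype(int);h=cv2.cvtColor(im,cv2.COLOR_RGB2HSV)
def tool(u,vv,z): return Rt.T@(ray(d,(u,vv),pos[2]-z)-pos)
pts=[];rim=[]
for u in range(240,396,4):
    if 296<u<340: continue
    col=v[:,u].astype(float);sat=h[:,u,1]
    e=[i for i in range(195,290) if col[i+1]>55>=col[i]]
    if e: pts.append(tool(u,e[0]+.5,.0027)[:2])
    o=[i for i in range(170,290) if col[i]>110>=col[i+1]]
    if o: rim.append(tool(u,o[0]+.5,.0042)[:2])
def fit(P):
    P=np.array(P)*1e3
    from scipy.optimize import least_squares
    r=least_squares(lambda q:np.hypot(P[:,0]-q[0],P[:,1]-q[1])-q[2],[0,0,45],loss="soft_l1");return r.x.round(2),np.abs(r.fun).mean().round(2),len(P)
print("plate",fit(pts));print("rim",fit(rim))
print("col317",[(i,v[i,317]) for i in range(215,250,2)])
for vv in(237,239,241):print("bar end x",tool(317,vv,-.0275)[0],tool(317,vv,-.026)[0])
# bar side lines at a row
for r in(270,290):
    k=np.where(v[r,280:360]<40)[0]+280;print(r,k.min(),k.max(),tool((k.min()+k.max())/2,r,-.0275)[1])
```

```text
plate (array([-0.46, -0.19, 43.04]), np.float64(0.08), 29)
rim (array([ 3.540e+00, -2.000e-02,  5.184e+01]), np.float64(0.62), 29)
col317 [(215, np.int64(26)), (217, np.int64(24)), (219, np.int64(23)), (221, np.int64(98)), (223, np.int64(102)), (225, np.int64(104)), (227, np.int64(102)), (229, np.int64(103)), (231, np.int64(102)), (233, np.int64(102)), (235, np.int64(103)), (237, np.int64(111)), (239, np.int64(10)), (241, np.int64(9)), (243, np.int64(12)), (245, np.int64(12)), (247, np.int64(11)), (249, np.int64(11))]
bar end x 0.04353780010375483 0.04310579585022723
bar end x 0.04277219332939552 0.042331482673699225
bar end x 0.042004044351771026 0.041554598384229854
270 299 334 -0.00036742739199349255
290 300 335 1.2571435450918395e-05
```

The cap's axis sits within about 0.4 mm of the TCP axis. The mouth was viewed from nearly the insertion orientation, so most of the wrist-camera bias cancels. Next I'll turn 111.4° anticlockwise and carry the cap over.

Request:
send_rows(
  increments=[
    [1.0,[0,0,0],[0,0,-0.139]],
    [1.0,[0,0,0],[0,0,-0.139]],
    [1.0,[0,0,0],[0,0,-0.139]],
    [1.0,[0,0,0],[0,0,-0.139]],
    [1.0,[0,0,0],[0,0,-0.139]],
  ],
)

```text
clock: 9.0
position: [0.5337, -0.3162, 0.3118]
ee_rot: [-2.391, -2.035, 0.002]
force: [0.3, 0.3, -1.2]
width: 0.15
gripper_force: 58.0
```

Request:
send_rows(
  increments=[
    [1.0,[0,0,0],[0,0,-0.139]],
    [1.0,[0,0,0],[0,0,-0.139]],
    [1.0,[0,0,0],[0,0,-0.139]],
    [1.0,[0,0,0],[0,0,-0.139]],
    [1.0,[0,0,0],[0,0,-0.139]],
  ],
)

```text
clock: 9.5
position: [0.5337, -0.3163, 0.3118]
ee_rot: [-1.555, -2.727, 0.001]
force: [-0.5, -0.6, -1.6]
width: 0.153
gripper_force: 58.0
```

Request:
send_rows(
  increments=[
    [1.0,[0,0,0],[0,0,-0.139]],
    [1.0,[0,0,0],[0,0,-0.139]],
    [1.0,[0,0,0],[0,0,-0.139]],
    [1.0,[0,0,0],[0,0,-0.139]],
    [1.0,[0,0,0],[0,0,0]],
  ],
)

```text
clock: 10.0
position: [0.5336, -0.3165, 0.312]
ee_rot: [-0.752, -3.048, -0.001]
force: [-0.2, -0.7, -1.1]
width: 0.151
gripper_force: 58.0
```

Request:
send_rows(
  increments=[
    [1.0,[1.5,4.2,0],[0,0,0]],
    [1.0,[1.5,4.2,0],[0,0,0]],
    [1.0,[1.5,4.2,0],[0,0,0]],
    [1.0,[1.5,4.2,0],[0,0,0]],
    [1.0,[1.5,4.2,0],[0,0,0]],
  ],
)

```text
clock: 10.5
position: [0.5656, -0.0941, 0.3125]
ee_rot: [-0.763, -3.046, 0.0]
force: [2.1, -0.2, -2.2]
width: 0.146
gripper_force: 58.0
```

Request:
send_rows(
  increments=[
    [1.0,[1.5,4.2,0],[0,0,0]],
    [1.0,[1.5,4.2,0],[0,0,0]],
    [1.0,[1.5,4.2,0],[0,0,0]],
    [1.0,[1.3,4,0],[0,0,0]],
    [1.0,[0,0,0],[0,0,0]],
  ],
)

```text
clock: 11.0
position: [0.5919, 0.0864, 0.3114]
ee_rot: [-0.746, -3.048, -0.003]
force: [-0.1, 0.4, -0.8]
width: 0.146
gripper_force: 58.0
```

```bash
cat > rel.py <<'E'
from cell import arm
from h import *
import sys
tx,ty=.5922,.0799
s=arm.observe();Rt=Ro.from_rotvec(s["ee_rot"]).as_matrix()
print("t",round(s["clock"],2),"pos",s["position"].round(4),"xdeg",round(np.degrees(np.arctan2(Rt[1,0],Rt[0,0])),2),"zaxis",Rt[:,2].round(4))
print("tool shift cm",(100*Rt.T@(np.array([tx,ty,s["position"][2]])-s["position"])).round(2),"F",s["force"].round(1),"T",s["ft_torque"].round(2),"j",s["joints"].round(2))
E
python3 rel.py
```

```text
t 11.0 pos [0.5919 0.0864 0.3114] xdeg 152.49 zaxis [-0.0027  0.0028 -1.    ]
tool shift cm [-0.33 -0.56 -0.  ] F [-0.1  0.4 -0.8] T [-0.01 -0.04  0.02] j [-0.57  0.35  0.47  1.54 -0.17  1.3   1.02]
```

Request:
send_rows(
  increments=[
    [1.0,[-0.33,-0.56,3],[0,0,0.008]],
    [1.0,[0,0,3],[0,0,0]],
    [1.0,[0,0,0.6],[0,0,0]],
    [1.0,[0,0,0],[0,0,0]],
    [1.0,[0,0,0],[0,0,0]],
  ],
)

```text
clock: 11.5
position: [0.5931, 0.0714, 0.2483]
ee_rot: [0.77, 3.045, 0.001]
force: [0.3, -0.2, -0.3]
width: 0.15
gripper_force: 58.0
```

```bash
python3 rel.py
python3 - <<'E'
from cell import arm
from h import *
a=arm.get_image("scene");b=arm.get_image("top")
cv2.imwrite("pics/s4.png",cv2.resize(np.hstack([a[150:330,290:490],b[146:326,120:320]]),(800,360),interpolation=cv2.INTER_CUBIC)[:,:,::-1])
E
python3 rel.py
```

```text
t 11.5 pos [0.5931 0.0714 0.2483] xdeg 151.62 zaxis [ 1.1e-03  2.0e-04 -1.0e+00]
tool shift cm [0.48 0.71 0.  ] F [ 0.3 -0.2 -0.3] T [ 0.02 -0.02  0.02] j [-0.54  0.39  0.47  1.64 -0.19  1.15  1.05]
t 11.6 pos [0.5934 0.0715 0.2487] xdeg 151.66 zaxis [ 2.2e-03  6.0e-04 -1.0e+00]
tool shift cm [0.5  0.69 0.  ] F [ 0.6  0.8 -0.4] T [0.01 0.06 0.  ] j [-0.54  0.39  0.47  1.64 -0.19  1.15  1.05]
```

View pics/s4.png

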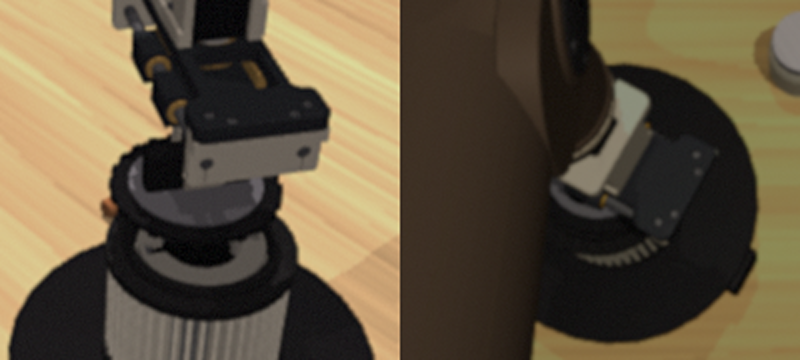

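The views show the cap above the collar and offset by a few mm. I measured before the arm had settled, so I'm correcting by the settled error.

Request:
send_rows(
  increments=[
    [1.0,[0.49,0.7,0],[0,0,-0.006]],
    [1.0,[0,0,0.6],[0,0,0]],
    [1.0,[0,0,0],[0,0,0]],
    [1.0,[0,0,0],[0,0,0]],
    [1.0,[0,0,0],[0,0,0]],
  ],
)

```text
clock: 12.1
position: [0.5915, 0.0797, 0.2413]
ee_rot: [0.759, 3.048, -0.0]
force: [1.0, 0.2, -1.3]
width: 0.153
gripper_force: 58.0
```

```bash
python3 rel.py
```

```text
t 12.1 pos [0.5915 0.0797 0.2413] xdeg 152.03 zaxis [ 0.e+00 -1.e-04 -1.e+00]
tool shift cm [-0.05  0.05 -0.  ] F [ 1.   0.2 -1.3] T [-0.04  0.03 -0.03] j [-0.55  0.39  0.46  1.65 -0.19  1.14  1.04]
```

Request:
send_rows(
  increments=[
    [1.0,[-0.05,0.05,0.3],[0,0,0]],
    [1.0,[0,0,0.3],[0,0,0]],
    [1.0,[0,0,0.1],[0,0,0]],
    [1.0,[0,0,0],[0,0,0]],
  ],
)

```text
clock: 12.5
position: [0.592, 0.0801, 0.2339]
ee_rot: [-0.759, -3.048, 0.0]
force: [-0.1, -0.1, -1.6]
width: 0.148
gripper_force: 58.0
```

Request:
send_rows(
  increments=[
    [1.0,[0,0,0.2],[0,0,0]],
    [1.0,[0,0,0.2],[0,0,0]],
    [1.0,[0,0,0],[0,0,0]],
  ],
)

```text
clock: 12.8
position: [0.592, 0.0801, 0.2299]
ee_rot: [-0.759, -3.048, 0.0]
force: [0.2, -0.3, -1.6]
width: 0.15
gripper_force: 58.0
```

```bash
python3 rel.py
```

```text
t 12.8 pos [0.592  0.0801 0.2299] xdeg 152.05 zaxis [-4.e-04 -1.e-04 -1.e+00]
tool shift cm [-0.02 -0.01 -0.  ] F [ 0.2 -0.3 -1.6] T [-0.   -0.02  0.03] j [-0.55  0.4   0.46  1.67 -0.19  1.12  1.05]
```

Request:
send_rows(
  increments=[
    [1.0,[0,0,0.15],[0,0,0]],
    [1.0,[0,0,0.15],[0,0,0]],
    [1.0,[0,0,0],[0,0,0]],
  ],
)

```text
clock: 13.1
position: [0.592, 0.08, 0.227]
ee_rot: [-0.759, -3.048, 0.0]
force: [0.3, -0.2, -1.5]
width: 0.146
gripper_force: 58.0
```

Request:
send_rows(
  increments=[
    [1.0,[0,0,0.15],[0,0,0]],
    [1.0,[0,0,0.15],[0,0,0]],
    [1.0,[0,0,0],[0,0,0]],
  ],
)

```text
clock: 13.4
position: [0.5919, 0.0797, 0.2239]
ee_rot: [-0.759, -3.048, 0.001]
force: [-0.7, -1.8, -1.4]
width: 0.145
gripper_force: 58.0
```

Request:
send_rows(
  increments=[
    [1.0,[0,0,0.15],[0,0,0]],
    [1.0,[0,0,0.1],[0,0,0]],
    [1.0,[0,0,0],[0,0,0]],
  ],
)

```text
clock: 13.7
position: [0.5921, 0.0804, 0.2215]
ee_rot: [-0.758, -3.048, -0.0]
force: [-0.1, -0.3, -3.0]
width: 0.152
gripper_force: 58.0
```

The pins are in the notches. Now I'll feel for the seal in small steps.

Request:
send_rows(
  increments=[
    [1.0,[0,0,0.1],[0,0,0]],
    [1.0,[0,0,0.05],[0,0,0]],
    [1.0,[0,0,0],[0,0,0]],
  ],
)

```text
clock: 14.0
position: [0.5923, 0.0804, 0.2203]
ee_rot: [0.759, 3.049, 0.001]
force: [-0.3, -0.5, -1.2]
width: 0.15
gripper_force: 58.0
```

Request:
send_rows(
  increments=[
    [1.0,[0,0,0.05],[0,0,0]],
    [1.0,[0,0,0],[0,0,0]],
  ],
)

```text
clock: 14.2
position: [0.5922, 0.0802, 0.2198]
ee_rot: [0.759, 3.049, 0.0]
force: [-0.8, -0.2, -1.7]
width: 0.148
gripper_force: 58.0
```

Request:
send_rows(
  increments=[
    [1.0,[0,0,0.05],[0,0,0]],
    [1.0,[0,0,0],[0,0,0]],
  ],
)

```text
clock: 14.4
position: [0.5922, 0.0802, 0.2192]
ee_rot: [-0.759, -3.049, -0.0]
force: [0.6, 0.1, -1.3]
width: 0.149
gripper_force: 58.0
```

Request:
send_rows(
  increments=[
    [1.0,[0,0,0.05],[0,0,0]],
    [1.0,[0,0,0],[0,0,0]],
  ],
)

```text
clock: 14.6
position: [0.5922, 0.0801, 0.2187]
ee_rot: [-0.759, -3.049, -0.0]
force: [0.4, -0.4, -1.6]
width: 0.149
gripper_force: 58.0
```

Request:
send_rows(
  increments=[
    [1.0,[0,0,0.05],[0,0,0]],
    [1.0,[0,0,0],[0,0,0]],
  ],
)

```text
clock: 14.8
position: [0.5921, 0.0801, 0.2181]
ee_rot: [-0.759, -3.048, 0.0]
force: [0.4, 0.2, -1.8]
width: 0.151
gripper_force: 58.0
```

Request:
send_rows(
  increments=[
    [1.0,[0,0,0.05],[0,0,0]],
    [1.0,[0,0,0],[0,0,0]],
  ],
)

```text
clock: 15.0
position: [0.5922, 0.0801, 0.2177]
ee_rot: [-0.759, -3.049, -0.0]
force: [0.0, 0.4, -1.1]
width: 0.149
gripper_force: 58.0
```

Request:
send_rows(
  increments=[
    [1.0,[0,0,0.05],[0,0,0]],
    [1.0,[0,0,0],[0,0,0]],
  ],
)

```text
clock: 15.2
position: [0.5922, 0.0802, 0.2172]
ee_rot: [-0.759, -3.049, -0.0]
force: [0.1, 0.4, -1.4]
width: 0.15
gripper_force: 58.0
```

Request:
send_rows(
  increments=[
    [1.0,[0,0,0.05],[0,0,0]],
    [1.0,[0,0,0],[0,0,0]],
  ],
)

```text
clock: 15.4
position: [0.5922, 0.0801, 0.2167]
ee_rot: [-0.759, -3.049, -0.0]
force: [-0.5, 0.5, -1.3]
width: 0.15
gripper_force: 58.0
```

Request:
send_rows(
  increments=[
    [1.0,[0,0,0.05],[0,0,0]],
    [1.0,[0,0,0],[0,0,0]],
  ],
)

```text
clock: 15.6
position: [0.5922, 0.0801, 0.2162]
ee_rot: [-0.759, -3.049, 0.0]
force: [-0.2, -0.1, -0.8]
width: 0.148
gripper_force: 58.0
```

Request:
send_rows(
  increments=[
    [1.0,[0,0,0.05],[0,0,0]],
    [1.0,[0,0,0],[0,0,0]],
  ],
)

```text
clock: 15.8
position: [0.5922, 0.0801, 0.2157]
ee_rot: [-0.759, -3.049, 0.0]
force: [0.2, 0.4, -1.8]
width: 0.149
gripper_force: 58.0
```

Request:
send_rows(
  increments=[
    [1.0,[0,0,0.05],[0,0,0]],
    [1.0,[0,0,0],[0,0,0]],
  ],
)

```text
clock: 16.0
position: [0.5922, 0.0801, 0.2152]
ee_rot: [-0.759, -3.049, 0.0]
force: [-1.0, -0.2, -1.4]
width: 0.146
gripper_force: 58.0
```

Request:
send_rows(
  increments=[
    [1.0,[0,0,0.05],[0,0,0]],
    [1.0,[0,0,0],[0,0,0]],
  ],
)

```text
clock: 16.2
position: [0.5921, 0.0801, 0.2147]
ee_rot: [-0.759, -3.049, -0.0]
force: [0.4, -0.0, -1.8]
width: 0.145
gripper_force: 58.0
```

Request:
send_rows(
  increments=[
    [1.0,[0,0,0.05],[0,0,0]],
    [1.0,[0,0,0],[0,0,0]],
  ],
)

```text
clock: 16.4
position: [0.5922, 0.0801, 0.2143]
ee_rot: [0.759, 3.048, 0.0]
force: [0.0, 0.0, 0.2]
width: 0.149
gripper_force: 58.0
```

Request:
send_rows(
  increments=[
    [1.0,[0,0,0.05],[0,0,0]],
    [1.0,[0,0,0],[0,0,0]],
  ],
)

```text
clock: 16.6
position: [0.5923, 0.0801, 0.214]
ee_rot: [0.759, 3.048, 0.0]
force: [-2.0, 0.7, 3.0]
width: 0.149
gripper_force: 58.0
```

Request:
send_rows(
  increments=[
    [1.0,[0,0,0.05],[0,0,0]],
    [1.0,[0,0,0],[0,0,0]],
  ],
)

```text
clock: 16.8
position: [0.5923, 0.0801, 0.2137]
ee_rot: [0.759, 3.048, 0.001]
force: [-2.7, -0.0, 5.6]
width: 0.151
gripper_force: 58.0
```

Contact is at TCP z≈0.2143, so the seal top is near 204.1 mm and tight (16 N) means TCP z≈0.2130. The ramps should bite at about 55°, with tightness at about 66°. I'll ease off a little and turn clockwise.

Request:
send_rows(
  increments=[
    [1.0,[0,0,-0.03],[0,0,0]],
    [1.0,[0,0,0],[0,0,0.1]],
    [1.0,[0,0,0],[0,0,0.12]],
    [1.0,[0,0,0],[0,0,0.12]],
    [1.0,[0,0,0],[0,0,0]],
  ],
)

```text
clock: 17.3
position: [0.5928, 0.0802, 0.2139]
ee_rot: [1.266, 2.874, 0.001]
force: [-0.3, -0.3, 4.8]
width: 0.147
gripper_force: 58.0
```

```bash
python3 rel.py
```

```text
t 17.3 pos [0.5928 0.0802 0.2139] xdeg 132.45 zaxis [ 1.3e-03 -1.0e-04 -1.0e+00]
tool shift cm [ 0.02 -0.06 -0.  ] F [-0.3 -0.3  4.8] T [-0.02  0.04 -0.08] j [-0.6   0.43  0.54  1.69 -0.24  1.09  0.75]
```

Request:
send_rows(
  increments=[
    [1.0,[0,0,0],[0,0,0.12]],
    [1.0,[0,0,0],[0,0,0.12]],
    [1.0,[0,0,0],[0,0,0.12]],
    [1.0,[0,0,0],[0,0,0.08]],
    [1.0,[0,0,0],[0,0,0]],
  ],
)

```text
clock: 17.8
position: [0.5927, 0.0802, 0.2138]
ee_rot: [1.858, 2.532, 0.001]
force: [0.5, 0.2, 5.2]
width: 0.15
gripper_force: 58.0
```

```bash
python3 rel.py
```

```text
t 17.8 pos [0.5927 0.0802 0.2138] xdeg 107.47 zaxis [ 1.e-03 -1.e-04 -1.e+00]
tool shift cm [-0.01 -0.05 -0.  ] F [0.5 0.2 5.2] T [-0.04  0.01 -0.15] j [-0.67  0.45  0.65  1.7  -0.3   1.1   0.37]
```

Request:
send_rows(
  increments=[
    [1.0,[0,0,0],[0,0,0.06]],
    [1.0,[0,0,0],[0,0,0.06]],
    [1.0,[0,0,0],[0,0,0]],
  ],
)

```text
clock: 18.1
position: [0.5925, 0.0802, 0.2138]
ee_rot: [2.005, 2.418, 0.001]
force: [0.6, -0.1, 4.8]
width: 0.147
gripper_force: 58.0
```

```bash
python3 rel.py
```

```text
t 18.1 pos [0.5925 0.0802 0.2138] xdeg 100.68 zaxis [ 8.e-04  1.e-04 -1.e+00]
tool shift cm [-0.02 -0.04 -0.  ] F [ 0.6 -0.1  4.8] T [-0.05  0.01 -0.03] j [-0.69  0.45  0.68  1.7  -0.31  1.1   0.27]
```

Request:
send_rows(
  increments=[
    [1.0,[0,0,0],[0,0,0.06]],
    [1.0,[0,0,0],[0,0,0]],
    [1.0,[0,0,0],[0,0,0]],
  ],
)

```text
clock: 18.4
position: [0.5925, 0.0801, 0.2138]
ee_rot: [2.074, 2.359, 0.001]
force: [0.0, 0.0, 5.4]
width: 0.147
gripper_force: 58.0
```

```bash
python3 rel.py
```

```text
t 18.4 pos [0.5925 0.0801 0.2138] xdeg 97.35 zaxis [ 7.e-04  1.e-04 -1.e+00]
tool shift cm [-0.02 -0.03 -0.  ] F [0.  0.  5.4] T [-0.08  0.07 -0.11] j [-0.7   0.46  0.69  1.7  -0.32  1.1   0.22]
```

Request:
send_rows(
  increments=[
    [1.0,[0,0,0],[0,0,0.05]],
    [1.0,[0,0,0],[0,0,0]],
  ],
)

```text
clock: 18.6
position: [0.5922, 0.0801, 0.2136]
ee_rot: [2.135, 2.305, 0.0]
force: [-0.6, -0.2, 4.6]
width: 0.148
gripper_force: 58.0
```

Request:
send_rows(
  increments=[
    [1.0,[0,0,0],[0,0,0.05]],
    [1.0,[0,0,0],[0,0,0]],
  ],
)

```text
clock: 18.8
position: [0.5919, 0.0802, 0.2135]
ee_rot: [-2.192, -2.25, 0.001]
force: [-1.2, 0.4, 5.1]
width: 0.146
gripper_force: 58.0
```

```bash
python3 rel.py
```

```text
t 18.8 pos [0.5919 0.0802 0.2135] xdeg 91.51 zaxis [-5.e-04 -0.e+00 -1.e+00]
tool shift cm [-0.03  0.02 -0.  ] F [-1.2  0.4  5.1] T [-0.14  0.39  0.08] j [-0.72  0.46  0.72  1.7  -0.33  1.11  0.13]
```

Request:
send_rows(
  increments=[
    [1.0,[0,0,0],[0,0,0.05]],
    [1.0,[0,0,0],[0,0,0]],
  ],
)

```text
clock: 19.0
position: [0.5918, 0.0802, 0.2133]
ee_rot: [-2.247, -2.194, 0.001]
force: [-1.6, 0.3, 2.6]
width: 0.15
gripper_force: 58.0
```

```bash
python3 rel.py
```

```text
t 19.0 pos [0.5918 0.0802 0.2133] xdeg 88.63 zaxis [-8.e-04 -1.e-04 -1.e+00]
tool shift cm [-0.03  0.04 -0.  ] F [-1.6  0.3  2.6] T [-0.1   0.39  0.1 ] j [-0.72  0.47  0.73  1.7  -0.34  1.11  0.09]
```

The ramps are biting, with z drawn to 0.2133 (about 12 N). A little more.

Request:
send_rows(
  increments=[
    [1.0,[0,0,0],[0,0,0.05]],
    [1.0,[0,0,0],[0,0,0]],
    [1.0,[0,0,0],[0,0,0]],
  ],
)

```text
clock: 19.3
position: [0.5918, 0.0803, 0.2131]
ee_rot: [-2.301, -2.138, 0.001]
force: [-1.0, 1.0, -0.4]
width: 0.147
gripper_force: 58.0
```

```bash
python3 rel.py
```

```text
t 19.3 pos [0.5918 0.0803 0.2131] xdeg 85.77 zaxis [-9.e-04  0.e+00 -1.e+00]
tool shift cm [-0.03  0.04 -0.  ] F [-1.   1.  -0.4] T [-0.01  0.25  0.12] j [-0.73  0.47  0.74  1.7  -0.35  1.11  0.04]
```

Request:
send_rows(
  increments=[
    [1.0,[0,0,0],[0,0,0.035]],
    [1.0,[0,0,0],[0,0,0]],
    [1.0,[0,0,0],[0,0,0]],
  ],
)

```text
clock: 19.6
position: [0.5917, 0.0803, 0.213]
ee_rot: [-2.341, -2.094, 0.001]
force: [-0.4, 0.3, -6.3]
width: 0.147
gripper_force: 58.0
```

```bash
cat > avg.py <<'E'
from cell import arm
import numpy as np
L=[]
for i in range(12):
    arm.get_image("top");s=arm.observe();L.append(np.r_[s["position"]*1e3,s["force"],s["ft_torque"]])
print(s["clock"],np.mean(L,0).round(3),np.std(L,0).round(3))
E
python3 avg.py; python3 rel.py
```

```text
20.2 [ 5.91742e+02  8.02710e+01  2.13030e+02 -1.14100e+00  1.28600e+00
 -9.50600e+00  1.21000e-01  2.30000e-01  3.29000e-01] [0.01  0.017 0.023 0.668 0.729 2.051 0.047 0.026 0.02 ]
t 20.2 pos [0.5917 0.0803 0.2131] xdeg 83.59 zaxis [-0.0011 -0.     -1.    ]
tool shift cm [-0.03  0.05 -0.  ] F [ -1.7   2.  -12.7] T [0.18 0.26 0.35] j [-0.74  0.47  0.75  1.7  -0.35  1.11  0.01]
```

The arm's z hold is now pulling up against the ramp at about 11 N. I'll follow down to relax it.

Request:
send_rows(
  increments=[
    [1.0,[0,0,0.06],[0,0,0]],
    [1.0,[0,0,0],[0,0,0]],
    [1.0,[0,0,0],[0,0,0]],
  ],
)

```text
clock: 20.5
position: [0.5918, 0.0803, 0.213]
ee_rot: [-2.342, -2.093, 0.0]
force: [-4.8, 1.9, -6.3]
width: 0.148
gripper_force: 58.1
```

```bash
python3 avg.py; python3 rel.py
```

```text
21.1 [ 5.91804e+02  8.02320e+01  2.12983e+02 -4.79100e+00  1.81600e+00
 -6.18900e+00  2.79000e-01  1.19000e+00  3.36000e-01] [0.013 0.017 0.009 0.344 0.504 0.51  0.025 0.029 0.024]
t 21.1 pos [0.5918 0.0802 0.213 ] xdeg 83.58 zaxis [-7.e-04  4.e-04 -1.e+00]
tool shift cm [-0.03  0.04 -0.  ] F [-4.6  1.4 -6.9] T [0.3  1.23 0.36] j [-0.74  0.47  0.75  1.7  -0.35  1.11  0.01]
```

Compression of about 1.3 mm gives about 15.6 N. Relax once more and release.

Request:
send_rows(
  increments=[
    [1.0,[0,0,0.03],[0,0,0]],
    [1.0,[0,0,0],[0,0,0]],
  ],
)

```text
clock: 21.3
position: [0.5918, 0.0802, 0.213]
ee_rot: [-2.342, -2.093, 0.0]
force: [-4.9, 2.8, -4.3]
width: 0.144
gripper_force: 58.1
```

Request:
send_rows(
  increments=[
    [4.0,[0,0,0],[0,0,0]],
    [4.0,[0,0,0],[0,0,0]],
    [4.0,[0,0,0],[0,0,0]],
    [4.0,[0,0,0],[0,0,0]],
    [4.0,[0,0,0],[0,0,0]],
  ],
)

```text
clock: 21.8
position: [0.5926, 0.0799, 0.2129]
ee_rot: [2.342, 2.093, 0.001]
force: [-0.1, -0.4, 0.6]
width: 0.438
gripper_force: 0.0
```

```bash
python3 rel.py
```

```text
t 21.8 pos [0.5926 0.0799 0.2129] xdeg 83.56 zaxis [ 0.001  0.    -1.   ]
tool shift cm [-0.01 -0.04 -0.  ] F [-0.1 -0.4  0.6] T [-0.12  0.06 -0.04] j [-0.74  0.47  0.75  1.7  -0.35  1.11  0.01]
```

Request:
send_rows(
  increments=[
    [4.0,[0,0,-2],[0,0,0]],
    [4.0,[0,0,-3],[0,0,0]],
    [4.0,[0,0,-4],[0,0,0]],
    [4.0,[0,0,-3],[0,0,0]],
    [4.0,[0,0,0],[0,0,0]],
  ],
)

```text
clock: 22.3
position: [0.5943, 0.0796, 0.3371]
ee_rot: [2.34, 2.091, 0.01]
force: [0.5, -0.8, 0.4]
width: 0.434
gripper_force: 0.0
```

```bash
python3 rel.py
python3 - <<'E'
from cell import arm
from h import *
p=arm.camera_params("wrist");im=arm.get_image("wrist");sc=arm.get_image("scene")
g,f=rect(p,im,(.5922,.08),.2395);k=((g.max(2)<45)&(np.hypot(*(np.mgrid[:560,:560]-280))/4<30)).astype(np.uint8)
k=cv2.morphologyEx(k,cv2.MORPH_OPEN,np.ones((9,9)));n,l,st,ce=cv2.connectedComponentsWithStats(k);j=1+np.argmax(st[1:,4])
rc=cv2.minAreaRect(np.argwhere(l==j)[:,::-1].astype(np.float32));print(f(rc[0]),np.array(rc[1])/4,rc[2])
cv2.imwrite("pics/end.png",np.hstack([cv2.resize(g,(400,400)),cv2.resize(sc[200:360,310:470],(400,400))])[:,:,::-1])
E
```

```text
t 22.3 pos [0.5943 0.0796 0.3371] xdeg 83.56 zaxis [ 0.0072  0.0014 -1.    ]
tool shift cm [ 0.01 -0.21 -0.  ] F [ 0.5 -0.8  0.4] T [-0.13  0.05  0.02] j [-0.77  0.38  0.81  1.51 -0.28  1.36 -0.06]
[0.59225472 0.07999517] [59.92892838 13.82130241] 84.95755004882812
```

View pics/end.png

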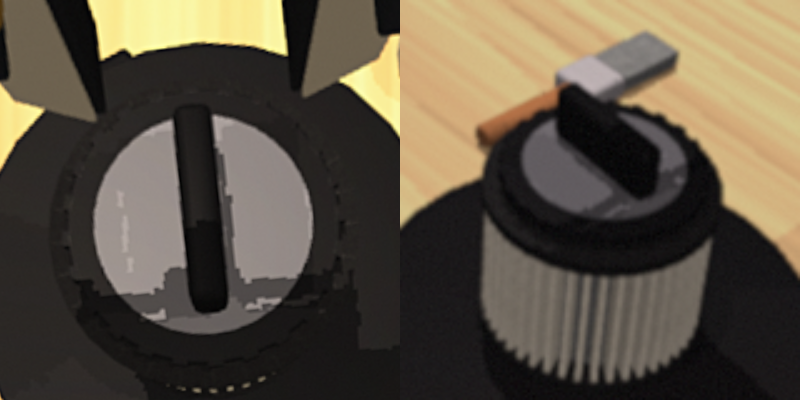

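The cap sits level on the filter with its bar at about 84–85°, and it has not sprung back noticeably. Nothing is touching it, so I'm handing in.

```bash
python3 -c "
from cell import arm
print(arm.sign_off())"
```

```text
the job is handed in; nothing more can be done
None
```

The cap is seated, turned about 68° clockwise and released; I estimate 14–16 N on the seal from how far the cap was drawn down. The job was handed in at about 22 s, and the arm never touched the brush, jar or nozzle.

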